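# Slide a ground strip out of the deburring fixture and lay it on the green stand

### The arm

A 6-joint arm with a two-finger parallel gripper is mounted at the origin on the work surface. World frame = base frame: x ahead of the robot, y to its left, z up, the work surface at z = 0. Lengths are in mm, angles in rad, forces in N, time in s.
With the tool pointing down it reaches from about 300 to 775 mm from the base axis. Payload 14.6 kg.
Tool frame: the origin (TCP) lies at the very end of the fingers, on their centre line; the grasp point (between the pads) lies 19 mm behind it; y points along the fingers, x is the direction in which the jaws open and shut, and the axes are right-handed (so a half turn about y gives the same grasp; the last joint's range is limited). The gripper opens to 85 mm and grips with 20 to 120 N. Pads are 22 mm wide; open, the fingers measure 114 mm over their backs; the gripper's body (76 mm by 85 mm) begins 54 mm behind the grasp point. The pads swing forward as they close: fully open they stand 13 mm farther back than shut.
Start: joints at [-1.184, 0.3, 1.521, -0, 1.321, -0.067], TCP at [241.103, -494.327, 231.281] pointing down, gripper open.
Joint ranges: [-3.03, 3.03], [-0.79, 2.21], [0.23, 2.52], [-1.04, 4.18], [0, 3.07], [-2.55, 2.55]. Speed limits (rad/s): [2.22, 2.22, 2.57, 3.14, 3.14, 3.14].

### API

Orientations are given as a unit quaternion [x, y, z, w].
In Python, from station import get_state, get_image, close_job, masks_of gives the robot as it stands.
- The arm moves only by the tool move_arm, never from a script. Its argument "commands" is a list of rows, each an object with "fingers": the opening, from -1 (shut) to 1 (fully open); "linear": the shift along the world's x, y, z in mm, a list of three; "turn": the turn about the world's z in rad. In form: [{"fingers": fingers, "linear": [tx, ty, tz], "turn": turn}, ...]. A call has 1 to 12 rows; each row shifts and turns the commanded pose from where the row before left it; what a row does not reach is not made up. A row lasts 1/10 s, in which the tool goes at most 50 mm and 8.59 degrees, less where a joint would pass 70% of its speed; a pose out of reach is approached as far as the arm can. A call is refused whole if a number of a shift passes 50 or a number of a turn 0.15, either way. A call with a gripper value outside its range is refused whole. The fingers move at their own pace and stop on an object; "squeeze" is the grip in N (left out, the last holds). Time passes only in rows, so rows that do not move let the fingers close. It gives the time, the measured TCP pose, the force and the opening at its end, in the units of the state.
- get_state(): the state, without advancing time (a new reading comes with each control period).
- get_image(name): name is "scene" or "top" or "wrist"; returns a dict with "frame" (420x560x3 uint8, red, green, blue), "range_z" (420x560 float32, mm along the optical axis (not along the pixel's ray), 0 where there is no reading), "mtx" (3x3 intrinsics, pixels), "pose" (4x4, takes a point from camera to world coordinates). Camera axes: x right, y down, z forward; pixel columns grow to the right and rows downward; lengths in mm; the calibration is good to about 2 mm. A picture is of the moment at which its call begins.
- close_job(): hands the job in, once; it reports no verdict.
Trained networks look in a picture, given as the dict that the camera call returned (one of the last four; its "shot" number tells which), for a name from the list of things; names that differ only in an ending like _2 or _b are one class to them, and where a whole thing is asked for, a point or a joint stands for the part that bears it (a point fixed in the world has none). Each returns a list of dicts, best first, with "conf" (0 to 1); they miss things now and then, are a little off and sometimes report something else, mostly with a low value. They report only what shows in the picture. A call takes as long as a camera call. They do not tell look-alikes from the thing itself.
- masks_of(label, picture): "pixels" (420x560 bool, what is visible of it) and "extent" ([left, top, right, bottom] in pixels, round what is visible of it).
The state is a dict: "time": time; "joints": joint angles; "joint_velocities": joint speeds; "tau": joint torques, N m; "position": TCP position; "tcp_rot": TCP orientation; "wrist_force": force on the tool from outside, world axes, zero at the start; "wrist_torque": the same for the moment, N m; "gripper_width": finger opening in mm.
Only numpy, scipy, OpenCV 4.12 (cv2) and the standard library are available. Lean on these libraries where they do the work, as an engineer would, in place of code of your own. Each camera call takes 0.05 s, during which the arm holds its last target.

### The job

The metal strip lying in the channel of the yellow-railed deburring fixture is finished but sits too flat and too low between the rails to be gripped: slide it out of the fixture's open end until about 4 to 5 cm of it sticks out over the edge, while it still lies flat in the fixture. Then grip it by the part that sticks out, lift it off and lay it flat and centred on the green stand (not the red one), setting it down rather than dropping it, and let go. Do not let the strip fall to the bench, and leave the other things on the bench where they are.

Things in the scene. Friction and masses are not known exactly. Their poses are not given: they have to be found in the camera images.
- strip_center (a point): centre (half-way up) of the loose flat metal strip, 170 mm long (its x axis), 50 mm wide (y), 3 mm thick, 0.16 to 0.25 kg. Starts flat in the fixture's channel, underside 60 mm above the bench. It slides easily (friction about 0.3): shut fingertips pressed lightly on its top drag it along. The part that sticks out can be gripped from above by its two long edges, 50 mm apart.
- strip_front (a point): middle (half-way up) of the strip's short end that is nearer the fixture's open end, 85 mm from the strip's centre along the strip's own -x axis. At the start it lies 10 to 32 mm inside the fixture's open end.
- fixture_edge (a point): middle of the open end's edge, on the channel's floor, of the fixed blue fixture (220 x 92 mm, floor 60 mm above the bench). x points along the channel into the fixture (the strip slides out to -x), y across, z up. Channel 60 mm wide between yellow rails 16 mm wide, 5 mm higher than its floor; a yellow stop 12 mm high closes it 210 mm from the open end. No tall thing stands before it.
- green_top (a point): centre of the top of the fixed green stand: a round flat pad, 76 mm in diameter, its top 60 mm above the bench, on a thinner stem (40 mm diameter) and a 76 mm foot. The strip is longer than the pad, so a gripper at the strip's end stays beside the pad.
- red_top (a point): centre of the top of the red stand, the same in shape and size; not to be used.
- tin: a closed round paint tin with an orange band, 96 mm across and 113 mm high; origin under its centre. Bystander, to be left alone.
- brush: a hand brush lying flat, about 200 mm long; origin under it. Bystander, to be left alone.
- offcut: a dark steel L-shaped offcut, about 120 x 85 mm and 12 mm thick; origin under the middle of its larger part. Bystander, to be left alone.
- grinder: a green hand-held angle grinder lying on its disc, about 250 mm long and 65 mm high; origin under its body. Bystander, to be left alone.
- wrench: a spanner lying flat; origin under it. Bystander, to be left alone.
Things that resemble listed ones, but are neither listed nor needed, are in the scene too. There is more than one size of the part that bears strip_center; the job needs the smaller.

How it is judged:
By the outcome, as a careful person would: the job done as asked, in the order asked, and still so for the second after the job is handed in, with the robot touching nothing.
It also fails if it takes over 45 s, if anything falls off the work surface, if the arm or the gripper's body presses on something with over 40 N, if the wrist force passes 120 N, or if a joint passes its speed limit or range.

## Working session

There is one attempt and no reset: what is moved stays moved. The work goes in short steps, Python scripts to look and compute and a tool call to move; the robot and the scene stay as the last step left them, time stands still between calls to the robot, and variables do not carry over. Pictures are saved under pics/ and viewed, and the job is handed in when it is done.

Besides the shell and the picture viewer there is one more tool, called after "Emit:" in YAML: its name, and indented under it one key for each argument. move_arm: Moves the arm, as the interface text tells. Its arguments: {"type":"object","properties":{"commands":{"type":"array"},"squeeze":{"type":"number"}},"required":["commands"]}

```bash
mkdir -p pics; ls
cat > h.py <<'E'
import numpy as np,cv2
from station import get_state,get_image,close_job,masks_of
def save(p,n): cv2.imwrite('pics/'+n+'.png',p['frame'][:,:,::-1])
def cloud(p):
    z=p['range_z'];K=p['mtx'];v,u=np.mgrid[0:z.shape[0],0:z.shape[1]]
    P=np.stack([(u-K[0,2])/K[0,0]*z,(v-K[1,2])/K[1,1]*z,z],-1)
    W=P@p['pose'][:3,:3].T+p['pose'][:3,3]
    W[z<=0]=np.nan
    return W
E
python3 - <<'E'
from h import *
for n in ['top','scene']:
    p=get_image(n);save(p,n+'0')
    W=cloud(p);np.save(n+'0.npy',W)
    for l in ['strip_center','fixture_edge','green_top','red_top','tin','grinder','brush','offcut','wrench']:
        try:
            for m in masks_of(l,p)[:3]:
                print(n,l,round(m['conf'],2),m['extent'],np.round(np.nanmedian(W[m['pixels']],0)))
        except Exception as e: print(l,e)
print(get_state())
E
```

```text
pics
top strip_center 0.85 [133.2, 262.0, 178.7, 371.7] [295. 310.   4.]
top strip_center 0.62 [173.8, 160.0, 213.5, 236.4] [564. 204.  63.]
top strip_center 0.34 [416.1, 209.7, 459.6, 240.5] [ 493. -341.   60.]
top fixture_edge 0.88 [159.7, 142.9, 230.6, 248.8] [572. 209.  64.]
top green_top 0.76 [311.9, 165.5, 350.2, 203.0] [ 586. -100.   60.]
top red_top 0.88 [416.6, 208.6, 461.8, 242.8] [ 493. -341.   60.]
top tin 0.62 [273.3, 72.5, 315.2, 127.7] [772. -21. 112.]
top grinder 0.77 [338.3, 77.1, 407.8, 177.9] [ 694. -209.   53.]
top grinder 0.41 [160.4, 145.1, 227.7, 246.8] [574. 211.  64.]
top brush 0.63 [341.3, 187.5, 404.2, 260.4] [ 514. -214.   18.]
top offcut 0.72 [273.2, 214.8, 306.6, 274.5] [453.   3.  12.]
top offcut 0.44 [416.7, 204.8, 459.0, 242.0] [ 493. -342.   59.]
top wrench 0.59 [88.1, 139.4, 116.5, 214.6] [635. 425.   7.]
scene strip_center 0.65 [318.0, 192.7, 362.1, 240.7] [568. 205.  65.]
scene strip_center 0.62 [333.8, 144.7, 384.6, 197.4] [302. 310.   7.]
scene fixture_edge 0.52 [314.5, 195.1, 361.2, 242.6] [565. 204.  65.]
scene red_top 0.85 [118.6, 198.0, 147.
[... 273 characters left out ...]
] [631. 423.   9.]
{'time': 1.0, 'joints': array([-1.18359144e+00,  2.99849082e-01,  1.52098881e+00,  1.24069549e-05,
        1.32073416e+00, -6.66202628e-02]), 'joint_velocities': array([ 0.00126937, -0.00034957,  0.00041364, -0.00188502,  0.00071228,
        0.00072569]), 'tau': array([-2.77533954e-04, -5.43366444e+01, -3.61987209e+01, -4.80619030e-05,
        5.30861344e-04, -5.08712526e-05]), 'position': array([ 241.10843636, -494.3192154 ,  231.31326089]), 'tcp_rot': array([ 0.59966821, -0.37469018,  0.37470696, -0.59966658]), 'wrist_force': array([ 0.39178563, -1.02943226,  0.31156387]), 'wrist_torque': array([ 0.02738988, -0.02647594,  0.00401552]), 'gripper_width': 85.17220751720467}
```

View pics/top0.png

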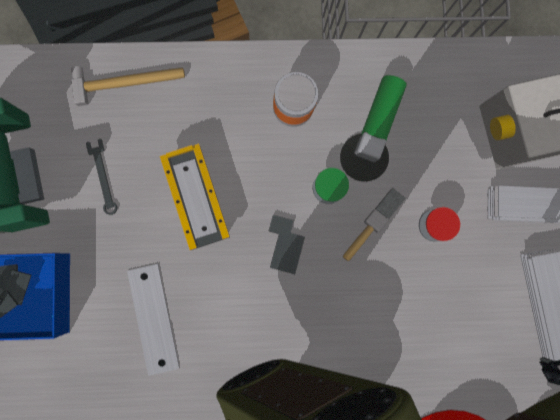

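View pics/scene0.png

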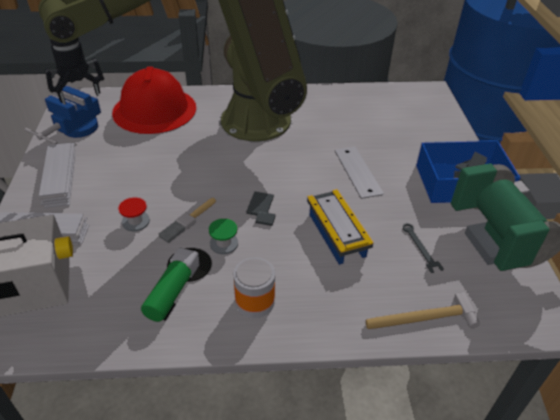

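Run:
```python
from h import *
f=cv2.imread('pics/top0.png')[130:260,90:360]
cv2.imwrite('pics/crop0.png',cv2.resize(f,None,fx=2.9,fy=2.9,interpolation=cv2.INTER_CUBIC))
W=np.load('top0.npy')
p=get_image('top');print(p['pose'],p['mtx'])
```

```text
[[-2.70520825e-02 -9.95823976e-01  8.71939962e-02  4.34426804e+02]
 [-9.99262491e-01  2.45610271e-02 -2.95166155e-02  6.84552995e+01]
 [ 2.72517793e-02 -8.79281757e-02 -9.95753974e-01  1.21165508e+03]
 [ 0.00000000e+00  0.00000000e+00  0.00000000e+00  1.00000000e+00]] [[519.67000946   0.         271.48553759]
 [  0.         519.67000946 208.90816436]
 [  0.           0.           1.        ]]
```

View pics/crop0.png

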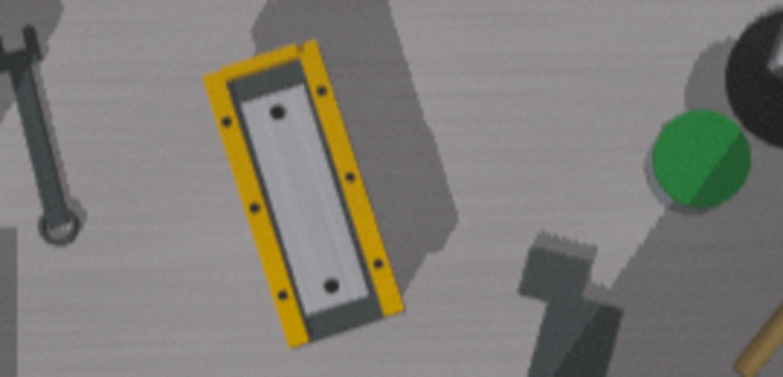

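```bash
cat >> h.py <<'E'
def onplane(p,uv,z):
    uv=np.atleast_2d(np.asarray(uv,float));K=p['mtx']
    d=np.c_[(uv[:,0]-K[0,2])/K[0,0],(uv[:,1]-K[1,2])/K[1,1],np.ones(len(uv))]@p['pose'][:3,:3].T
    o=p['pose'][:3,3];return o+d*((z-o[2])/d[:,2])[:,None]
def rect(mask):
    cs,_=cv2.findContours(mask.astype(np.uint8),cv2.RETR_EXTERNAL,cv2.CHAIN_APPROX_NONE)
    return max(cs,key=cv2.contourArea)[:,0,:]
def wrect(p,mask,z):
    # filled-area pixels -> min area rect in world
    v,u=np.nonzero(mask); W=onplane(p,np.c_[u,v],z)[:,:2].astype(np.float32)
    (c,s,a)=cv2.minAreaRect(W); return c,s,a
E
python3 - <<'E'
from h import *
p=get_image('top');f=p['frame'].astype(int);hsv=cv2.cvtColor(p['frame'],cv2.COLOR_RGB2HSV)
yel=(hsv[...,0]>18)&(hsv[...,0]<32)&(hsv[...,1]>150)&(hsv[...,2]>90)
roi=np.zeros(yel.shape,bool);roi[135:260,150:240]=1
yel&=roi
c=wrect(p,yel,65);print('yellow',c, cv2.boxPoints(c))
hull=np.zeros(yel.shape,np.uint8);v,u=np.nonzero(yel);h=cv2.convexHull(np.c_[u,v].astype(np.int32));cv2.fillConvexPoly(hull,h,1)
g=(f.min(-1)>125)&(hull>0)&(hsv[...,1]<60)
n,l,st,ce=cv2.connectedComponentsWithStats(g.astype(np.uint8));k=1+np.argmax(st[1:,4]);g=l==k
c=wrect(p,g,63);print('strip',c, cv2.boxPoints(c))
gr=(hsv[...,0]>45)&(hsv[...,0]<80)&(hsv[...,1]>120);roi[:]=0;roi[160:210,305:355]=1;gr&=roi
v,u=np.nonzero(gr);W=onplane(p,np.c_[u,v],60)[:,:2];
h=cv2.convexHull(W.astype(np.float32));print('green',cv2.minEnclosingCircle(W.astype(np.float32)),cv2.fitEllipse(h),W.mean(0),len(u))
# depth checks
Wd=cloud(p);print(np.nanmedian(Wd[g],0),np.nanmedian(Wd[gr],0),np.nanmedian(Wd[yel],0))
o=p['frame'].copy();o[g]=[255,0,255];o[gr]=[0,0,255];o[yel]=[255,0,0]
cv2.imwrite('pics/m0.png',cv2.resize(o[130:260,90:360,::-1],None,fx=2.9,fy=2.9,interpolation=0))
E
```

```text
yellow ((568.5756225585938, 205.4303436279297), (220.3070831298828, 91.53598022460938), 17.005334854125977) [[449.85297 216.98166]
 [476.6236  129.44785]
 [687.2983  193.87903]
 [660.52765 281.41284]]
strip ((563.0927734375, 204.2626953125), (169.03216552734375, 49.15244674682617), 16.187511444091797) [[475.076   204.30304]
 [488.77875 157.09927]
 [651.10956 204.22235]
 [637.4068  251.42612]]
green ((587.2986450195312, -101.65568542480469), 37.30509948730469) ((587.5617065429688, -101.46327209472656), (72.1647720336914, 74.33146667480469), 37.936824798583984) [ 587.41312563 -101.51856103] 843
[562.70216279 204.11181678  63.28838819] [ 587.56216939 -101.42226479   60.4057269 ] [575.69755478 213.00689617  65.34979119]
```

View pics/m0.png

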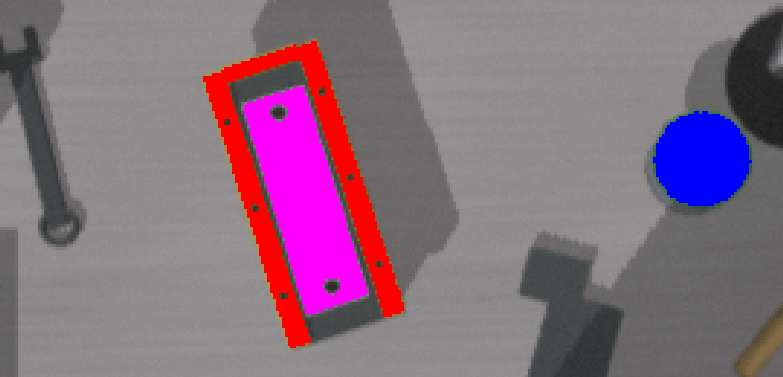

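Run:
```python
from h import *
from scipy.spatial.transform import Rotation as R
s=get_state();M=R.from_quat(s['tcp_rot']).as_matrix();print(M.round(3))
a=np.arctan2(M[1,0],M[0,0]);print('jaw yaw',a, 'needed turn',[(np.radians(107)-a+np.pi/2)%np.pi-np.pi/2])
W=np.load('top0.npy')
# tall stuff near green
d=np.hypot(W[...,0]-587,W[...,1]+101)
for z in range(20,140,20):
  m=(W[...,2]>z)&(d>42)&(d<160)&(W[...,1]<100); 
  if m.any(): q=W[m];i=np.argsort(d[m])[:5];print(z,m.sum(),d[m].min(),q[i].round()[:3].tolist(), q.min(0).round(),q.max(0).round())
```

```text
[[ 0.438 -0.     0.899]
 [-0.899 -0.     0.438]
 [ 0.    -1.    -0.   ]]
jaw yaw -1.117028233361014 needed turn [np.float64(-0.1570621205948468)]
20 994 99.93692084167579 [[662.0, -167.0, 35.0], [661.0, -168.0, 41.0], [663.0, -166.0, 53.0]] [ 431. -259.   20.] [723.  -5.  66.]
40 633 99.96326214270594 [[661.0, -168.0, 41.0], [663.0, -166.0, 53.0], [662.0, -167.0, 45.0]] [ 645. -230.   40.] [ 721. -164.   66.]
60 83 107.21446519377902 [[664.0, -176.0, 60.0], [658.0, -187.0, 63.0], [668.0, -181.0, 61.0]] [ 651. -223.   60.] [ 711. -175.   66.]
```

Emit:
move_arm:
  commands:
    - {"fingers": -1,"linear": [16,35,0],"turn": -0.08}
    - {"fingers": -1,"linear": [16,35,0],"turn": -0.077}
    - {"fingers": -1,"linear": [16,35,0],"turn": 0}
    - {"fingers": -1,"linear": [16,35,0],"turn": 0}
    - {"fingers": -1,"linear": [16,35,0],"turn": 0}
    - {"fingers": -1,"linear": [16,35,0],"turn": 0}
    - {"fingers": -1,"linear": [16,35,0],"turn": 0}
    - {"fingers": -1,"linear": [16,35,0],"turn": 0}
    - {"fingers": -1,"linear": [16,35,0],"turn": 0}
    - {"fingers": -1,"linear": [16,35,0],"turn": 0}
    - {"fingers": -1,"linear": [16,35,0],"turn": 0}
    - {"fingers": -1,"linear": [16,35,0],"turn": 0}
  squeeze: 40

```text
time: 2.3
position: [433.5, -72.8, 231.5]
tcp_rot: [-0.568, 0.42, -0.421, 0.569]
wrist_force: [0.7, -1.0, -0.0]
gripper_width: -0.1
```

Emit:
move_arm:
  commands:
    - {"fingers": -1,"linear": [16,35,-10],"turn": 0}
    - {"fingers": -1,"linear": [16,35,-10],"turn": 0}
    - {"fingers": -1,"linear": [16,35,-10],"turn": 0}
    - {"fingers": -1,"linear": [16,35,-10],"turn": 0}
    - {"fingers": -1,"linear": [16,35,-15],"turn": 0}
    - {"fingers": -1,"linear": [16,35,-15],"turn": 0}
    - {"fingers": -1,"linear": [16,35,-15],"turn": 0}
    - {"fingers": -1,"linear": [16,30,-15],"turn": 0}
    - {"fingers": -1,"linear": [0,0,0],"turn": 0}
    - {"fingers": -1,"linear": [0,0,0],"turn": 0}

```text
time: 3.3
position: [560.8, 200.9, 130.7]
tcp_rot: [0.569, -0.421, 0.42, -0.568]
wrist_force: [1.3, 0.2, 0.6]
gripper_width: -0.0
```

Emit:
move_arm:
  commands:
    - {"fingers": -1,"linear": [2,2,-20],"turn": 0}
    - {"fingers": -1,"linear": [0,1,-20],"turn": 0}
    - {"fingers": -1,"linear": [0,0,-15],"turn": 0}
    - {"fingers": -1,"linear": [0,0,-7],"turn": 0}
    - {"fingers": -1,"linear": [0,0,0],"turn": 0}
    - {"fingers": -1,"linear": [0,0,-2],"turn": 0}
    - {"fingers": -1,"linear": [0,0,0],"turn": 0}

```text
time: 4.0
position: [563.4, 203.7, 68.0]
tcp_rot: [-0.568, 0.42, -0.421, 0.569]
wrist_force: [0.3, -0.3, -0.1]
gripper_width: 0.4
```

Emit:
move_arm:
  commands:
    - {"fingers": -1,"linear": [0,0,-2],"turn": 0}
    - {"fingers": -1,"linear": [0,0,0],"turn": 0}

```text
time: 4.2
position: [563.1, 203.7, 65.4]
tcp_rot: [-0.568, 0.421, -0.421, 0.568]
wrist_force: [-0.1, 0.3, 0.5]
gripper_width: 0.0
```

Emit:
move_arm:
  commands:
    - {"fingers": -1,"linear": [0,0,-1],"turn": 0}
    - {"fingers": -1,"linear": [0,0,0],"turn": 0}

```text
time: 4.4
position: [563.1, 203.7, 64.2]
tcp_rot: [0.568, -0.421, 0.421, -0.568]
wrist_force: [0.2, 1.2, -0.7]
gripper_width: -0.2
```

Emit:
move_arm:
  commands:
    - {"fingers": -1,"linear": [0,0,-1],"turn": 0}
    - {"fingers": -1,"linear": [0,0,0],"turn": 0}

```text
time: 4.6
position: [563.1, 203.7, 63.2]
tcp_rot: [0.568, -0.421, 0.421, -0.568]
wrist_force: [0.3, -0.5, -0.7]
gripper_width: -0.1
```

Emit:
move_arm:
  commands:
    - {"fingers": -1,"linear": [0,0,-0.7],"turn": 0}
    - {"fingers": -1,"linear": [0,0,0],"turn": 0}

```text
time: 4.8
position: [563.3, 203.8, 63.1]
tcp_rot: [-0.568, 0.42, -0.421, 0.569]
wrist_force: [-1.4, -1.3, 5.4]
gripper_width: -0.0
```

Emit:
move_arm:
  commands:
    - {"fingers": -1,"linear": [0,0,-0.6],"turn": 0}
    - {"fingers": -1,"linear": [0,0,0],"turn": 0}

```text
time: 5.0
position: [563.5, 203.8, 63.1]
tcp_rot: [-0.568, 0.42, -0.421, 0.569]
wrist_force: [-3.2, -0.8, 10.4]
gripper_width: -0.1
```

Emit:
move_arm:
  commands:
    - {"fingers": -1,"linear": [-2.4,-0.73,0],"turn": 0}
    - {"fingers": -1,"linear": [-4.8,-1.46,0],"turn": 0}
    - {"fingers": -1,"linear": [-4.8,-1.46,0],"turn": 0}
    - {"fingers": -1,"linear": [-4.8,-1.46,0],"turn": 0}
    - {"fingers": -1,"linear": [-4.8,-1.46,0],"turn": 0}
    - {"fingers": -1,"linear": [-4.8,-1.46,0],"turn": 0}
    - {"fingers": -1,"linear": [-2.4,-0.73,0],"turn": 0}
    - {"fingers": -1,"linear": [0,0,0],"turn": 0}

```text
time: 5.8
position: [534.8, 195.1, 63.1]
tcp_rot: [-0.568, 0.42, -0.421, 0.569]
wrist_force: [-2.6, -0.5, 9.2]
gripper_width: 0.1
```

Run:
```python
from h import *
p=get_image('top');save(p,'top1')
cv2.imwrite('pics/c1.png',cv2.resize(p['frame'][130:260,90:360,::-1],None,fx=2.9,fy=2.9,interpolation=2))
```

```text
(no output)
```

View pics/c1.png

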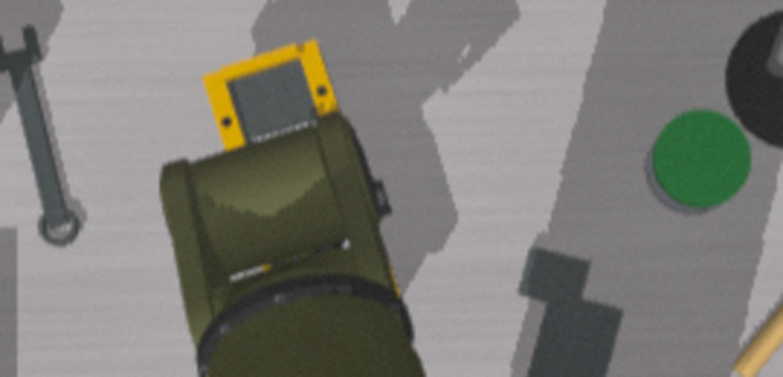

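The back end of the strip has moved with the fingers, from crop y≈92 to y≈130 (about 29 mm). I'll carry on with the drag.

Emit:
move_arm:
  commands:
    - {"fingers": -1,"linear": [-2.4,-0.73,0],"turn": 0}
    - {"fingers": -1,"linear": [-4.8,-1.46,0],"turn": 0}
    - {"fingers": -1,"linear": [-4.8,-1.46,0],"turn": 0}
    - {"fingers": -1,"linear": [-4.8,-1.46,0],"turn": 0}
    - {"fingers": -1,"linear": [-4.8,-1.46,0],"turn": 0}
    - {"fingers": -1,"linear": [-4.8,-1.46,0],"turn": 0}
    - {"fingers": -1,"linear": [-4.8,-1.46,0],"turn": 0}
    - {"fingers": -1,"linear": [-2.4,-0.73,0],"turn": 0}
    - {"fingers": -1,"linear": [0,0,0],"turn": 0}

```text
time: 6.75
position: [501.3, 184.9, 63.1]
tcp_rot: [-0.568, 0.42, -0.421, 0.569]
wrist_force: [-1.9, 0.7, 9.2]
gripper_width: -0.0
```

Emit:
move_arm:
  commands:
    - {"fingers": -1,"linear": [0,0,2],"turn": 0}
    - {"fingers": -1,"linear": [0,0,10],"turn": 0}
    - {"fingers": -1,"linear": [-10,0,40],"turn": 0}
    - {"fingers": 1,"linear": [-20,-10,40],"turn": 0}
    - {"fingers": 1,"linear": [-40,-20,30],"turn": 0}
    - {"fingers": 1,"linear": [-40,-30,0],"turn": 0}
    - {"fingers": 1,"linear": [-40,-40,0],"turn": 0}
    - {"fingers": 1,"linear": [0,0,0],"turn": 0}
    - {"fingers": 1,"linear": [0,0,0],"turn": 0}

```text
time: 7.65
position: [358.3, 90.5, 182.8]
tcp_rot: [-0.568, 0.42, -0.421, 0.569]
wrist_force: [0.3, 0.2, 1.2]
gripper_width: 84.8
```

Run:
```python
from h import *
p=get_image('top');save(p,'top2')
cv2.imwrite('pics/c2.png',cv2.resize(p['frame'][130:270,90:360,::-1],None,fx=2.9,fy=2.9,interpolation=2))
q=get_image('wrist');save(q,'w2')
for m in masks_of('strip_center',p)[:3]: print(m['conf'],m['extent'],wrect(p,m['pixels'],63))
```

```text
0.57 [183.6, 187.1, 224.7, 263.4] ((502.74566650390625, 185.19659423828125), (170.7114715576172, 53.805076599121094), 15.279802322387695)
```

View pics/c2.png

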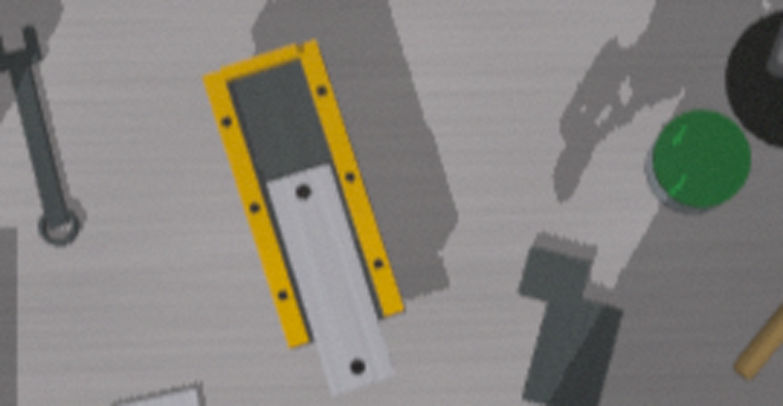

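View pics/w2.png

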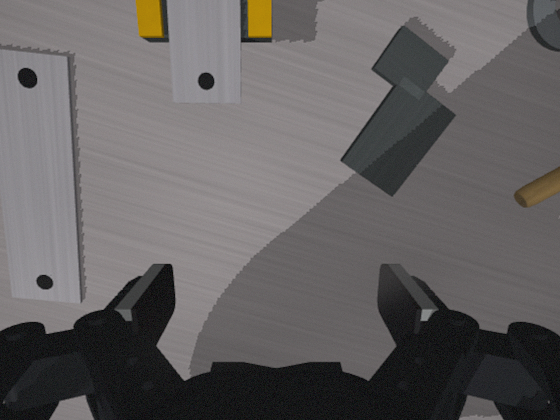

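Run:
```python
from h import *
q=get_image('wrist');p=get_image('top')
save(q,'w3');cv2.imwrite('pics/w3c.png',cv2.resize(q['frame'][0:130,100:300,::-1],None,fx=4,fy=4,interpolation=2))
F=onplane(q,[[173,102],[240.5,102]],63);G=onplane(q,[[137.5,37.5],[272,38]],65)
print(F,G,F.mean(0),G.mean(0))
u=np.array([.9563,.2924,0]);print((G.mean(0)-F.mean(0))@u)
f=p['frame'].astype(int);hsv=cv2.cvtColor(p['frame'],cv2.COLOR_RGB2HSV)
g=(f.min(-1)>125)&(hsv[...,1]<60);m=masks_of('strip_center',p)[0]
g&=cv2.dilate(m['pixels'].astype(np.uint8),np.ones((3,3)))>0
v,w=np.nonzero(m['pixels']);W=onplane(p,np.c_[w,v],63)
print('mask mean',W.mean(0), 'ends',np.percentile(W@u,[.5,99.5]), 'edge',np.array([463.2,173.2,0])@u)
D=cloud(q);print(np.nanmedian(D[60:95,215:235].reshape(-1,3),0))
```

```text
[[411.85091469 185.02077086  63.        ]
 [426.26555952 137.94474465  63.        ]] [[446.36796654 217.09361767  65.        ]
 [473.29661406 128.14988026  65.        ]] [419.0582371  161.48275775  63.        ] [459.8322903  172.62174896  65.        ]
42.24926810378426
mask mean [502.00045741 184.9481211   63.        ] ends [450.03896893 618.734166  ] edge 493.60184000000004
[439.45937617 153.48264969  62.23898129]
```

View pics/w3c.png

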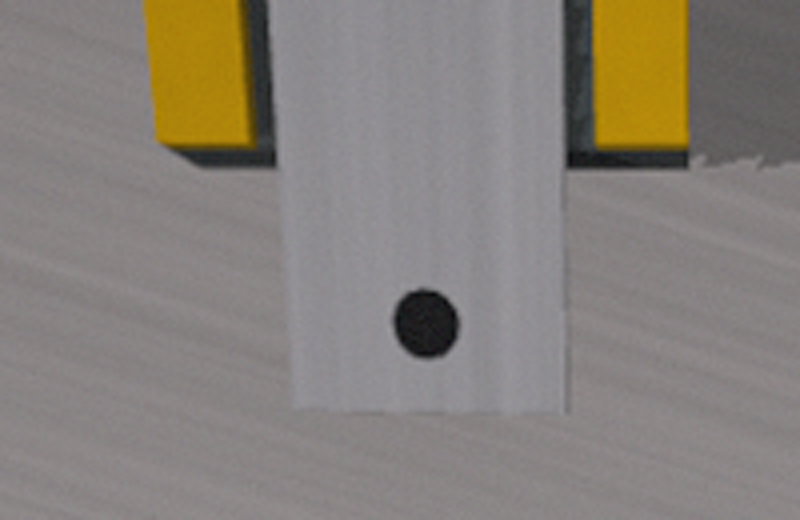

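Seen from the wrist camera, the strip's front edge (row ~102) lies about 43 mm beyond the fixture edge (row ~37). It is flat and straight, with its yaw at 17°. Next I'll move above the overhang and go down.

Emit:
move_arm:
  commands:
    - {"fingers": 1,"linear": [22,20,0],"turn": 0}
    - {"fingers": 1,"linear": [22,20,0],"turn": 0}
    - {"fingers": 1,"linear": [22,20,0],"turn": 0}
    - {"fingers": 1,"linear": [20.5,18,0],"turn": 0}
    - {"fingers": 1,"linear": [0,0,-20],"turn": 0}
    - {"fingers": 1,"linear": [0,0,-30],"turn": 0}
    - {"fingers": 1,"linear": [0,0,-30],"turn": 0}
    - {"fingers": 1,"linear": [0,0,0],"turn": 0}
    - {"fingers": 1,"linear": [0,0,0],"turn": 0}

```text
time: 8.85
position: [444.9, 169.0, 102.2]
tcp_rot: [0.569, -0.421, 0.42, -0.568]
wrist_force: [-0.0, 0.4, 0.6]
gripper_width: 85.6
```

Run:
```python
from h import *
q=get_image('wrist');save(q,'w4')
```

```text
(no output)
```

View pics/w4.png

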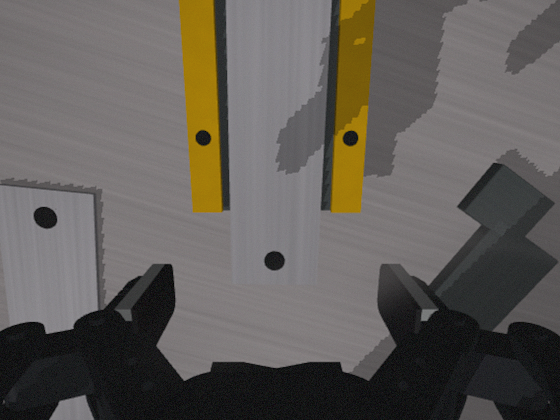

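Emit:
move_arm:
  commands:
    - {"fingers": 1,"linear": [0,0,-20],"turn": 0}
    - {"fingers": 1,"linear": [0,0,-20],"turn": 0}
    - {"fingers": 1,"linear": [0,-0.4,-15],"turn": 0}
    - {"fingers": 1,"linear": [0,0,-8],"turn": 0}
    - {"fingers": 1,"linear": [0,0,0],"turn": 0}
    - {"fingers": 1,"linear": [0,0,0],"turn": 0}

```text
time: 9.5
position: [445.3, 168.6, 39.9]
tcp_rot: [-0.568, 0.42, -0.421, 0.569]
wrist_force: [-0.7, 0.1, 0.6]
gripper_width: 85.2
```

Run:
```python
from h import *
q=get_image('wrist');save(q,'w5')
```

```text
(no output)
```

View pics/w5.png

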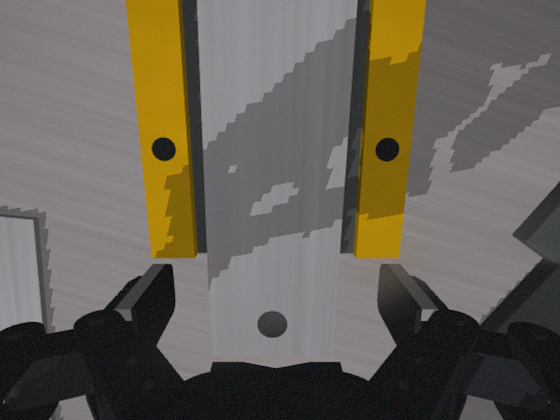

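The fingers straddle the overhang just in front of the fixture edge. I'll close the gripper.

Emit:
move_arm:
  commands:
    - {"fingers": -1,"linear": [0,0,0],"turn": 0}
    - {"fingers": -1,"linear": [0,0,0],"turn": 0}
    - {"fingers": -1,"linear": [0,0,0],"turn": 0}
    - {"fingers": -1,"linear": [0,0,0],"turn": 0}
    - {"fingers": -1,"linear": [0,0,0],"turn": 0}
    - {"fingers": -1,"linear": [0,0,0],"turn": 0}
    - {"fingers": -1,"linear": [0,0,0],"turn": 0}
    - {"fingers": -1,"linear": [0,0,0],"turn": 0}
  squeeze: 110

```text
time: 10.35
position: [445.0, 168.5, 39.6]
tcp_rot: [-0.568, 0.42, -0.421, 0.569]
wrist_force: [-3.0, -1.1, 10.3]
gripper_width: 46.2
```

Run:
```python
from h import *
q=get_image('wrist');save(q,'w6');s=get_state();print(s['wrist_force'],s['wrist_torque'],s['gripper_width'])
```

```text
[-4.14742998 -0.81580702  9.23678412] [-1.28806911e-01  4.19585473e-01  3.50062315e-04] 46.54674847260751
```

View pics/w6.png

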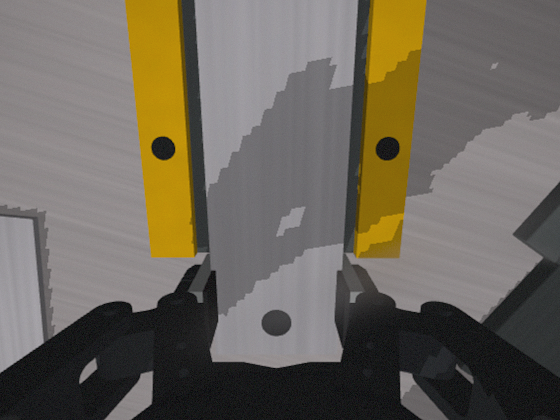

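Emit:
move_arm:
  commands:
    - {"fingers": -1,"linear": [0,0,2],"turn": 0}
    - {"fingers": -1,"linear": [0,0,3],"turn": 0}
    - {"fingers": -1,"linear": [0,0,5],"turn": 0}
    - {"fingers": -1,"linear": [0,0,5],"turn": 0}
    - {"fingers": -1,"linear": [0,0,5],"turn": 0}
    - {"fingers": -1,"linear": [0,0,0],"turn": 0}
    - {"fingers": -1,"linear": [0,0,0],"turn": 0}

```text
time: 11.1
position: [444.7, 168.4, 58.9]
tcp_rot: [-0.568, 0.421, -0.421, 0.568]
wrist_force: [-0.6, -0.3, -1.8]
gripper_width: 46.1
```

Run:
```python
from h import *
q=get_image('wrist');save(q,'w7');s=get_state();print(s['wrist_force'],s['wrist_torque'],s['gripper_width'],s['position'])
D=cloud(q)
for r in range(20,320,40):
    print(r,[np.nanmedian(D[r:r+6,c:c+6].reshape(-1,3),0).round(1) for c in (230,280,320)])
```

```text
[-0.62981192  0.15969735 -1.4383768 ] [-0.03099604  0.15279153 -0.00269927] 46.20662013771581 [444.62989818 168.33138331  58.74964563]
20 [array([533.1, 209.4,  78.4]), array([537.9, 193.9,  78.8]), array([541.6, 181.6,  78.8])]
60 [array([521.5, 206.2,  79.3]), array([526.4, 190.3,  79.1]), array([530.3, 177.6,  78.9])]
100 [array([509.4, 202.8,  79.2]), array([514.3, 186.6,  79.1]), array([518.3, 173.6,  79.3])]
140 [array([496.4, 199.3,  79.5]), array([501.6, 182.7,  79.8]), array([505.7, 169.3,  79.7])]
180 [array([482.9, 195.6,  79.9]), array([488.1, 178.4,  79.8]), array([492.3, 164.8,  80. ])]
220 [array([468.5, 191.7,  80.2]), array([473.9, 174. ,  80.2]), array([478.2, 159.9,  80.2])]
260 [array([453. , 187.6,  80.4]), array([458.9, 169.3,  80.7]), array([463.3, 154.7,  80.8])]
300 [array([437.1, 183.1,  81. ]), array([442.7, 164.3,  80.9]), array([447.2, 149.1,  81. ])]
```

View pics/w7.png

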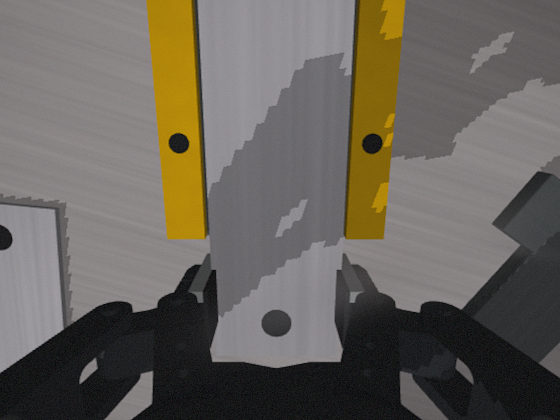

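Lifted: the wrist shows the load (~1.8 N) and the strip is almost level, with about 1° of droop. Now I'll carry it high over to the green stand.

Emit:
move_arm:
  commands:
    - {"fingers": -1,"linear": [0,0,5],"turn": 0}
    - {"fingers": -1,"linear": [0,0,10],"turn": 0}
    - {"fingers": -1,"linear": [0,0,15],"turn": 0}
    - {"fingers": -1,"linear": [0,0,15],"turn": 0}
    - {"fingers": -1,"linear": [1.5,-5,10],"turn": 0}
    - {"fingers": -1,"linear": [3,-10,5],"turn": 0}
    - {"fingers": -1,"linear": [4.5,-15,0],"turn": 0}
    - {"fingers": -1,"linear": [6,-20,0],"turn": 0}
    - {"fingers": -1,"linear": [6,-20,0],"turn": 0}
    - {"fingers": -1,"linear": [6,-20,0],"turn": 0}
    - {"fingers": -1,"linear": [6,-20,0],"turn": 0}
    - {"fingers": -1,"linear": [6,-20,0],"turn": 0}

```text
time: 12.35
position: [483.7, 36.7, 118.7]
tcp_rot: [0.568, -0.421, 0.421, -0.568]
wrist_force: [-0.5, 0.8, -2.0]
gripper_width: 46.4
```

Emit:
move_arm:
  commands:
    - {"fingers": -1,"linear": [6,-20,0],"turn": 0}
    - {"fingers": -1,"linear": [6,-20,0],"turn": 0}
    - {"fingers": -1,"linear": [6,-20,0],"turn": 0}
    - {"fingers": -1,"linear": [6,-20,0],"turn": 0}
    - {"fingers": -1,"linear": [6,-20,0],"turn": 0}
    - {"fingers": -1,"linear": [6,-20,0],"turn": 0}
    - {"fingers": -1,"linear": [5,-17,0],"turn": 0}
    - {"fingers": -1,"linear": [4,-12,0],"turn": 0}
    - {"fingers": -1,"linear": [2.5,-8,0],"turn": 0}
    - {"fingers": -1,"linear": [0,0,0],"turn": 0}
    - {"fingers": -1,"linear": [0,0,0],"turn": 0}

```text
time: 13.45
position: [531.1, -118.3, 118.7]
tcp_rot: [0.568, -0.421, 0.42, -0.568]
wrist_force: [-0.3, 0.4, -1.2]
gripper_width: 46.3
```

Run:
```python
from h import *
s=get_state();print(s['wrist_force'],s['gripper_width'],s['position'])
p=get_image('top');save(p,'t8');q=get_image('scene');save(q,'s8');w=get_image('wrist');save(w,'w8')
cv2.imwrite('pics/c8.png',np.hstack([cv2.resize(p['frame'][110:260,240:420,::-1],(480,400)),cv2.resize(q['frame'][150:300,120:300,::-1],(480,400))])[:,:,:][:, :960][::1,::1] if 0 else cv2.resize(p['frame'][110:260,240:440,::-1],(800,600)))
```

```text
[-0.33337954  0.42274413 -1.23827943] 46.29958902571276 [ 531.05684546 -118.28579312  118.71294335]
```

View pics/c8.png

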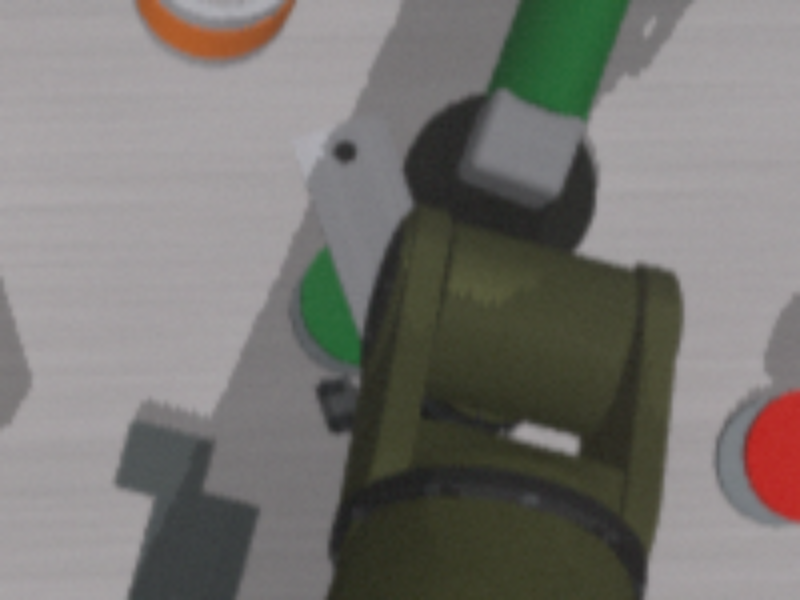

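View pics/s8.png

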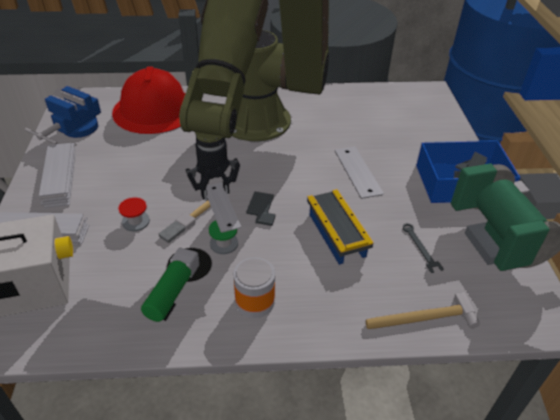

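View pics/w8.png

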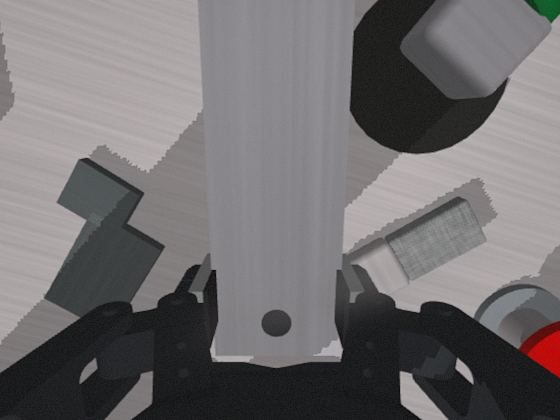

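Run:
```python
from h import *
p=get_image('top');s=get_image('scene')
f=p['frame'][128:175,302:352,::-1];cv2.imwrite('pics/c9.png',cv2.resize(f,None,fx=12,fy=12,interpolation=2))
c=s['frame'][165:260,170:260,::-1];cv2.imwrite('pics/c9s.png',cv2.resize(c,None,fx=6,fy=6,interpolation=2))
A=onplane(p,[[313.5,145.75],[337,139.25]],138);print(A,A.mean(0))
W=cloud(p);print(np.nanmedian(W[147:165,325:338].reshape(-1,3),0))
```

```text
[[ 659.49343467  -55.30010723  138.        ]
 [ 672.32788679 -105.41004368  138.        ]] [665.91066073 -80.35507546 138.        ]
[637.65504691 -91.4270423  139.21254121]
```

View pics/c9.png

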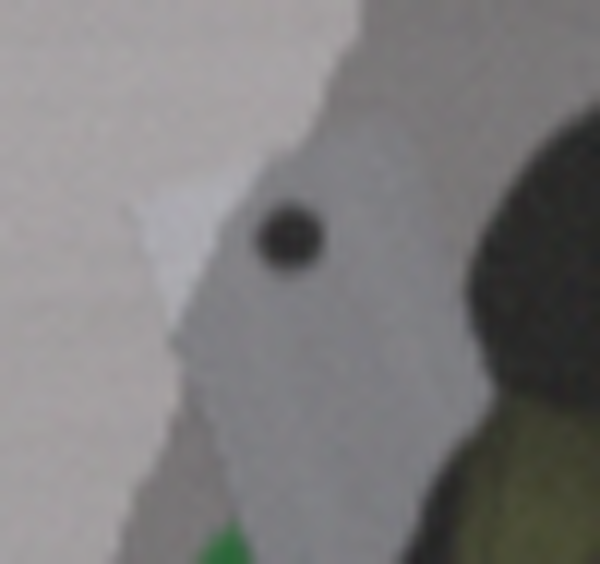

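View pics/c9s.png

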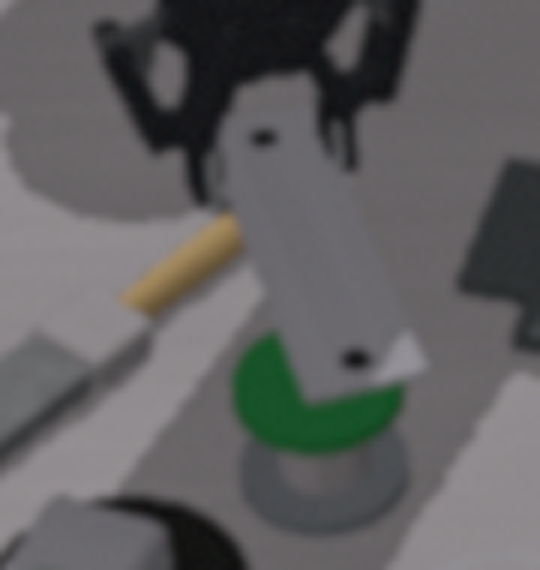

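Run:
```python
from h import *
p=get_image('top')
def hole(img,x0,y0,r=6):
    g=255-img[y0-r:y0+r+1,x0-r:x0+r+1].astype(float).mean(-1)
    g=np.clip(g-np.median(g)-25,0,None)
    v,u=np.mgrid[y0-r:y0+r+1,x0-r:x0+r+1];return (g*u).sum()/g.sum(),(g*v).sum()/g.sum()
t0=cv2.imread('pics/top0.png')
a=hole(t0,186,168);b=hole(t0,204,228);A=onplane(p,a,63)[0];B=onplane(p,b,63)[0]
print('holes0',A,B,'mid',(A+B)/2,np.linalg.norm(A-B),np.degrees(np.arctan2(*(A-B)[1::-1])))
t2=cv2.imread('pics/top2.png');a2=hole(t2,194,196);b2=hole(t2,213,256);A2=onplane(p,a2,63)[0];B2=onplane(p,b2,63)[0]
print('holes2',A2,B2,(A2+B2)/2,np.degrees(np.arctan2(*(A2-B2)[1::-1])))
a3=hole(p['frame'],326,148,5)
H=onplane(p,a3,138.5)[0];print(a3,H)
u=np.array([.9563,.2924,0]);print('center',H-u*np.linalg.norm(A-B)/2)
```

```text
holes0 [631.58842762 224.47604469  63.        ] [495.53916254 184.09460617  63.        ] mid [563.56379508 204.28532543  63.        ] 141.91569012903992 16.531669179655864
holes2 [569.29517203 205.60635291  63.        ] [434.3042061  165.92883474  63.        ] [501.79968906 185.76759383  63.        ] 16.37949737512966
(np.float64(325.84647592463364), np.float64(147.44068387997208)) [655.23063841 -81.13195177 138.5       ]
center [ 587.37365118 -101.88002567  138.5       ]
```

The strip's centre measures (587.4, -101.9) and the green pad's (587.5, -101.5), so they line up. I'll lower it.

Emit:
move_arm:
  commands:
    - {"fingers": -1,"linear": [0,0,-6],"turn": 0}
    - {"fingers": -1,"linear": [0,0,-12],"turn": 0}
    - {"fingers": -1,"linear": [0,0,-12],"turn": 0}
    - {"fingers": -1,"linear": [0,0,-12],"turn": 0}
    - {"fingers": -1,"linear": [0,0,-12],"turn": 0}
    - {"fingers": -1,"linear": [0,0,-10],"turn": 0}
    - {"fingers": -1,"linear": [0,0,-5],"turn": 0}
    - {"fingers": -1,"linear": [0,0,-3],"turn": 0}
    - {"fingers": -1,"linear": [0,0,0],"turn": 0}
    - {"fingers": -1,"linear": [0,0,0],"turn": 0}

```text
time: 14.75
position: [531.4, -118.7, 47.2]
tcp_rot: [-0.568, 0.42, -0.421, 0.569]
wrist_force: [-0.4, 0.5, -1.1]
gripper_width: 46.0
```

Emit:
move_arm:
  commands:
    - {"fingers": -1,"linear": [0,0,-1.5],"turn": 0}
    - {"fingers": -1,"linear": [0,0,-1.5],"turn": 0}
    - {"fingers": -1,"linear": [0,0,0],"turn": 0}
    - {"fingers": -1,"linear": [0,0,0],"turn": 0}

```text
time: 15.15
position: [531.2, -118.6, 43.9]
tcp_rot: [-0.568, 0.421, -0.421, 0.568]
wrist_force: [0.6, 0.7, -1.6]
gripper_width: 46.0
```

Emit:
move_arm:
  commands:
    - {"fingers": -1,"linear": [0,0,-1],"turn": 0}
    - {"fingers": -1,"linear": [0,0,0],"turn": 0}

```text
time: 15.35
position: [531.2, -118.6, 42.7]
tcp_rot: [0.568, -0.421, 0.421, -0.568]
wrist_force: [0.5, -0.2, -1.5]
gripper_width: 46.2
```

Emit:
move_arm:
  commands:
    - {"fingers": -1,"linear": [0,0,-1],"turn": 0}
    - {"fingers": -1,"linear": [0,0,0],"turn": 0}

```text
time: 15.55
position: [531.2, -118.6, 41.8]
tcp_rot: [-0.568, 0.421, -0.421, 0.568]
wrist_force: [0.2, 0.2, -2.0]
gripper_width: 46.2
```

Emit:
move_arm:
  commands:
    - {"fingers": -1,"linear": [0,0,-0.7],"turn": 0}
    - {"fingers": -1,"linear": [0,0,0],"turn": 0}

```text
time: 15.75
position: [531.3, -118.6, 41.1]
tcp_rot: [-0.568, 0.421, -0.421, 0.568]
wrist_force: [-0.0, -0.6, -1.0]
gripper_width: 46.2
```

Emit:
move_arm:
  commands:
    - {"fingers": -1,"linear": [0,0,-0.7],"turn": 0}
    - {"fingers": -1,"linear": [0,0,0],"turn": 0}

```text
time: 15.95
position: [531.2, -118.6, 40.4]
tcp_rot: [-0.568, 0.421, -0.421, 0.568]
wrist_force: [0.2, -0.4, -1.5]
gripper_width: 46.1
```

Emit:
move_arm:
  commands:
    - {"fingers": -1,"linear": [0,0,-0.7],"turn": 0}
    - {"fingers": -1,"linear": [0,0,0],"turn": 0}

```text
time: 16.15
position: [531.3, -118.7, 40.0]
tcp_rot: [-0.568, 0.421, -0.421, 0.568]
wrist_force: [-2.3, -0.1, 3.3]
gripper_width: 46.1
```

Emit:
move_arm:
  commands:
    - {"fingers": -1,"linear": [0,0,-0.6],"turn": 0}
    - {"fingers": -1,"linear": [0,0,0],"turn": 0}

```text
time: 16.35
position: [531.3, -118.7, 39.6]
tcp_rot: [-0.568, 0.42, -0.421, 0.568]
wrist_force: [-3.7, 0.5, 6.7]
gripper_width: 46.3
```

Emit:
move_arm:
  commands:
    - {"fingers": -1,"linear": [0,0,0.4],"turn": 0}
    - {"fingers": 0.3,"linear": [0,0,0],"turn": 0}
    - {"fingers": 0.5,"linear": [0,0,0],"turn": 0}
    - {"fingers": 0.8,"linear": [0,0,0],"turn": 0}
    - {"fingers": 0.8,"linear": [0,0,0],"turn": 0}
    - {"fingers": 0.8,"linear": [0,0,0],"turn": 0}
  squeeze: 60

```text
time: 16.95
position: [531.2, -118.6, 39.5]
tcp_rot: [0.568, -0.421, 0.421, -0.568]
wrist_force: [0.3, -0.3, 0.1]
gripper_width: 76.9
```

Run:
```python
from h import *
q=get_image('wrist');save(q,'w10');s=get_state();print(s['wrist_force'],s['gripper_width'],s['position'])
D=cloud(q)
for r in range(20,320,40):
    print(r,[np.nanmedian(D[r:r+6,c:c+6].reshape(-1,3),0).round(1) for c in (230,280,320)])
```

```text
[ 0.32346915 -0.7531899   0.1898131 ] 76.59358310079821 [ 531.20395398 -118.63740637   39.48577419]
20 [array([619.1, -78.2,  62.4]), array([623.7, -93.2,  62.1]), array([ 627.2, -105.3,   62.4])]
60 [array([607.8, -81.3,  62. ]), array([612.5, -96.7,  62.2]), array([ 616.3, -109.1,   62.4])]
100 [array([595.8, -84.4,  62.2]), array([ 600.7, -100.4,   62.5]), array([ 604.6, -113.1,   62.2])]
140 [array([583.2, -87.8,  62.1]), array([ 588.2, -104.3,   62.1]), array([ 592.2, -117.5,   62.2])]
180 [array([569.7, -91.5,  62.2]), array([ 575. , -108.4,   62.2]), array([ 579.1, -121.9,   62.3])]
220 [array([555.5, -95.4,  62.4]), array([ 560.7, -112.8,   62.1]), array([ 564.9, -126.9,   62.1])]
260 [array([540.3, -99.4,  62.2]), array([ 545.6, -117.5,   62.1]), array([ 550.1, -132. ,   62.4])]
300 [array([ 523.7, -103.9,   61.9]), array([ 529.6, -122.5,   62. ]), array([ 534. , -137.7,   62.1])]
```

View pics/w10.png

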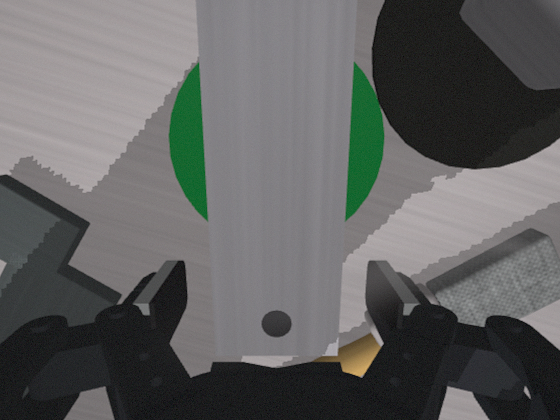

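The strip lies flat and level at z≈62 all along, centred on the green pad, and the fingers are clear of it. I'll retreat straight up and then back.

Emit:
move_arm:
  commands:
    - {"fingers": 0.8,"linear": [0,0,8],"turn": 0}
    - {"fingers": 0.8,"linear": [0,0,15],"turn": 0}
    - {"fingers": 0.8,"linear": [0,0,30],"turn": 0}
    - {"fingers": 0.8,"linear": [0,0,40],"turn": 0}
    - {"fingers": 0.8,"linear": [-10,-10,40],"turn": 0}
    - {"fingers": 0.8,"linear": [-30,-30,40],"turn": 0}
    - {"fingers": 0.8,"linear": [-40,-40,20],"turn": 0}
    - {"fingers": 0.8,"linear": [-40,-40,0],"turn": 0}
    - {"fingers": 0.8,"linear": [-40,-40,0],"turn": 0}
    - {"fingers": 0.8,"linear": [-30,-40,0],"turn": 0}
    - {"fingers": 0.8,"linear": [0,0,0],"turn": 0}
    - {"fingers": 0.8,"linear": [0,0,0],"turn": 0}

```text
time: 18.2
position: [360.9, -299.0, 224.7]
tcp_rot: [0.568, -0.421, 0.422, -0.568]
wrist_force: [0.4, 0.1, 0.0]
gripper_width: 77.1
```

Run:
```python
from h import *
s=get_state();print(s['time'],s['position'])
p=get_image('top');save(p,'t11')
for m in masks_of('strip_center',p)[:3]: 
    print(m['conf'],m['extent'],wrect(p,m['pixels'],63))
cv2.imwrite('pics/c11.png',cv2.resize(p['frame'][110:260,240:440,::-1],(800,600)))
W=cloud(p);W0=np.load('top0.npy');t0=cv2.imread('pics/top0.png')
d=np.abs(p['frame'][:,:,::-1].astype(int)-t0).max(-1)
```

```text
18.2 [ 360.88407336 -299.02877331  224.67262431]
0.89 [311.0, 144.4, 353.5, 222.7] ((589.1470947265625, -102.10128784179688), (169.88885498046875, 53.54641342163086), 16.737409591674805)
0.74 [160.3, 145.1, 228.5, 248.5] ((569.05810546875, 204.88035583496094), (223.47418212890625, 94.7613525390625), 16.990093231201172)
0.66 [130.8, 262.2, 178.8, 375.6] ((302.7212219238281, 298.1790771484375), (232.2594757080078, 70.06884765625), 10.801852226257324)
```

View pics/c11.png

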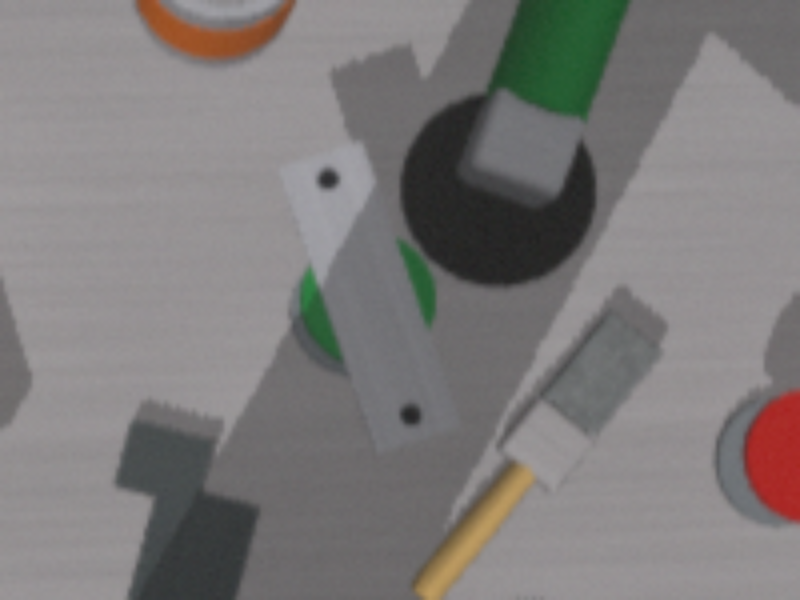

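View pics/t11.png

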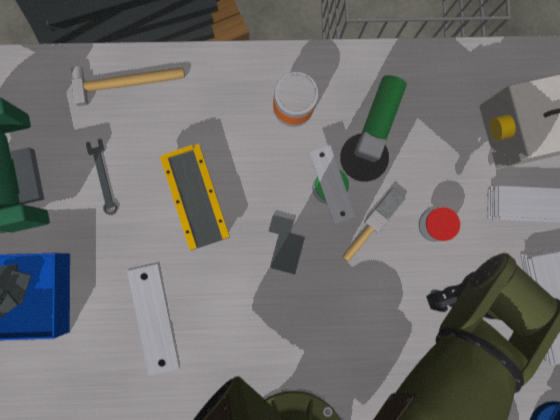

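The picture shows the strip on the green pad, crop (280–460, 145–450), about 1–2 mm off centre. The other things are where they were at the start, so I'm handing in.

Run:
```python
from station import close_job
print(close_job())
```

```text
the job is handed in; nothing more can be done
None
```

The strip is lying flat and centred on the green stand, and the job was handed in at about 18 s of the 45 s allowed.

- **Slide:** I pressed shut fingertips on the strip with about 10 N and dragged it about 62 mm out of the open end. About 43 mm stuck out, still flat. The wrist camera gave 42 to 43 mm and the top camera about 43.5 mm.
- **Grip and carry:** I gripped the overhang by its long edges at 110 N and lifted it off. It drooped about 1° while it was carried. The gripper read 46 mm on the 50 mm strip; I took that as give in the fingers and did not look into it further.
- **Setting down:** I lowered it until it touched, at about 7 N, and then opened the fingers.
- **Last checks:** The strip's top read level at about 62 mm along the stretch in view, where 63 mm was expected, which is within the calibration. Its centre came out about 2 mm from the pad's centre. The gripper is clear of everything, and by eye the bystander things are where they were at the start.

The strip network also marked the fixture and the larger look-alike strip as strips. I told them apart by position and size.

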